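# Short spin: shut the centrifuge, switch it on and hold its pulse key

### The arm

A 7-joint arm with a two-finger parallel gripper is mounted at the origin on a cart in front of the work surface, level with it; the furniture and walls round the work are solid. World frame = base frame: x ahead of the robot, y to its left, z up, the work surface at z = 0. Lengths are in m, angles in rad, forces in N, time in s.
With the tool pointing down it reaches from about 0.425 to 0.95 m from the base axis. Payload 4.7 kg.
Tool frame: the origin (TCP) lies midway between the tips of the shut fingers; the grasp point (between the pads) lies 19 mm behind it; z points along the fingers, y is the direction in which the jaws open and shut (so a half turn about z gives the same grasp; the last joint's range is limited). The gripper opens to 87 mm and grips with 3 to 60 N. Pads are 19 mm wide; open, the fingers measure 117 mm over their backs; the gripper's body (75 mm by 190 mm) begins 51 mm behind the grasp point.
Start: joints at [-1.32, 0.469, -0.049, 1.532, 0.024, 1.141, -0.082], TCP at [0.186, 0.649, 0.223] pointing down, gripper open.
Joint ranges: [-2.59, 2.59], [-0.33, 1.99], [-1.39, 1.29], [0.1, 2.45], [-1.04, 4.18], [0.21, 1.99], [-2.66, 2.66]. Speed limits (rad/s): [2.57, 2.57, 3.14, 3.14, 3.14, 3.14, 3.14].

### API

Orientations are given as a unit quaternion [x, y, z, w].
In Python, from station import r gives the robot as it stands. The module is installed in compiled form; this text tells all that it offers.
- The arm moves only by the tool arm_command, never from a script. Its argument "series" is text: rows parted by semicolons, each of 7 numbers parted by spaces: the turn, a rotation vector about the tool's x, y, z in rad, then the shift along the tool's x, y, z in cm, then the finger opening in cm, from 0 to 8.7. In form: ax ay az x y z gripper; .... A call has 1 to 20 rows; each row is the pose to reach, as a shift and turn from the pose commanded when the call began, along the tool's axes at that moment; what a row does not reach only later rows make up. A row lasts 1/12 s, in which the tool goes at most 41.7 mm and 7.16 degrees, less where a joint would pass 70% of its speed; a pose out of reach is approached as far as the arm can. A call with a gripper value outside its range is refused whole. The fingers move at their own pace and stop on an object; "grip_force" is the grip in N (left out, the last holds). Time passes only in rows, so rows that repeat a pose let the fingers close. It gives the time, the measured TCP pose, the force and the opening at its end, in the units of the state.
- r.get_obs(): the state, without advancing time (a new reading comes with each control period).
- r.capture(name): name is "side" or "top" or "wrist"; returns (picture, depth): 420x560x3 uint8, red, green, blue; 420x560 float32, m along the optical axis (not along the pixel's ray), 0 where there is no reading.
- r.camera_model(name): a dict with "camera_matrix" (3x3 intrinsics, pixels), "k1" (the pictures are not rectified: a ray, as slopes to the right and down, at radius r is drawn at 1 + k1 r^2 times it, then the intrinsics apply), "rvec" (rotation vector, rad) and "tvec" (3), from world to camera coordinates, as OpenCV has them. Camera axes: x right, y down, z forward; pixel columns grow to the right and rows downward; lengths in m; the calibration is good to about 2 mm. A picture is of the moment at which its call begins: read the wrist's pose just before it. camera_model takes no time and is no camera call; for the wrist camera it gives the pose at the moment of the call.
- r.close_job(): hands the job in, once; it reports no verdict.
The state is a dict: "clock": time; "joint_positions": joint angles; "qd": joint speeds; "tau": joint torques, N m; "position": TCP position; "orientation": TCP orientation; "wrist_force": force on the tool from outside, world axes, zero at the start; "moment": the same for the moment, N m; "width": finger opening in m.
Only numpy, scipy, OpenCV 4.12 (cv2) and the standard library are available. Lean on these libraries where they do the work, as an engineer would, in place of code of your own. Each camera call takes 0.05 s, during which the arm holds its last target. There are 200 camera calls.

### The job

Give the tubes in the small bench centrifuge a short spin: push its clear lid fully shut, then press the mains rocker at the left of its front deck over to on (the near end, with the bar mark, goes down), and then press the long pulse key in the middle of the deck fully down and finish while still holding it down. It is all pushing and pressing: do not press the round key, lift nothing, and leave the centrifuge and the things round it standing where they are.

Things in the scene. Friction and masses are not known exactly. Their poses are not given: they have to be found in the camera images.
- centrifuge: Loose white bench centrifuge, 222 (x) x 172 (y) mm, 2.6 kg, on rubber feet. Origin under the centre of its base, on the worktop; z up; its control deck faces its own -x (towards the robot, give or take the yaw). Deck: x -106 to -54 mm, 50 mm high. Round bowl with rotor: axis at x = +25 mm, radius 69 mm, rim 82 mm high. Hinge block at the rear.
- lid_hinge (a point): Centre of the lid's hinge axis, at the rear of the centrifuge: x = +98 mm, z = 84 mm in the centrifuge's frame; the axis runs along the centrifuge's y.
- lid_lip (a point): Top of the flat lip at the lid's free front edge; moves with the lid. Shut, it is 143 mm in front of the hinge axis and 8 mm above it. The lid is a clear disc of radius 69 mm with a grey rim 8 mm thick, centred 73 mm from the hinge; its dome (radius 56 mm) rises to 19 mm above the hinge axis. The lip is 44 mm wide and ends 153 mm from the hinge.
- lid (a joint): Lid angle (rad): 0 = shut on the bowl rim, about 0.55 to 1.05 at the start, stop at 1.15; grows as the front edge lifts. A stiff friction hinge: it stays wherever it is left (about 1 N at the lip moves it).
- rocker_on_end (a point): Fixed point where the top of the near (bar-marked) end of the black mains rocker stands when off: x = -98, y = +55, z = 62.5 mm in the centrifuge's frame. Rocker 40 mm long (centrifuge's x), 22 mm wide, pivot 16 mm behind this point. On: press this end straight down about 5 mm; it gives at about 2 N and snaps over past the middle.
- rocker (a joint): Rocker angle (rad): 0 = off (far end, with the ring mark, down), 0.32 = on (near end, with the bar mark, down). Over-centre: it stays only at the ends.
- pulse_key_top (a point): Centre of the top of the pulse key, the long grey bar key in the middle of the deck (18 mm along x, 38 mm along y); it stands 8.5 mm above its bezel and moves with the key. At x = -82 mm, y = 0, z = 61.5 mm in the centrifuge's frame when up.
- pulse_key (a joint): Travel of the pulse key (m): 0 = up, 0.005 = fully down. It springs back when let go; about 1.5 N to start and 5 N fully down.
- round_key_top (a point): Centre of the top of the round grey start/stop key (22 mm diameter) at the right of the deck, which must not be pressed: x = -82 mm, y = -55 mm, z = 61.5 mm in the centrifuge's frame.
- round_key (a joint): Travel of the round key (m): 0 = up, 0.005 = fully down.
- vial_a: Small glass vial with black cap, 27 mm diameter, 62 mm high, standing beside the centrifuge; origin under its centre. Bystander.
- beaker_50: Small 50 ml beaker, 56x62 mm, 62 mm high, standing beside the centrifuge; origin under its centre. Bystander.
- dropper_bottle: Amber dropper bottle, 38 mm diameter, 106 mm high, standing beside the centrifuge; origin under its centre. Bystander.
- marker_black: White marker with black cap, 136 mm long, lying on the worktop. Bystander.
- green_cap: Green screw cap, 34 mm diameter, 14 mm high, lying on the worktop beside the centrifuge. Bystander.

How it is judged:
By the outcome, as a careful person would: the job done as asked, in the order asked, and still so for the second after the job is handed in, while the arm keeps its last pose, push and grip.
It also fails if it takes over 42 s, if anything falls off the work surface, if the arm or the gripper's body presses on something with over 40 N, if the wrist force passes 120 N, or if a joint passes its speed limit or range.

## Working session

There is one attempt and no reset: what is moved stays moved. The work goes in short steps, Python scripts to look and compute and a tool call to move; the robot and the scene stay as the last step left them, time stands still between calls to the robot, and variables do not carry over. Pictures are saved under pics/ and viewed, about 8 in all and at most 12, crops included, and the job is handed in when it is done.

Besides the shell and the picture viewer there is one more tool, called in YAML: its name, and indented under it one key for each argument. arm_command: Moves the arm, as the interface text tells. Its arguments: {"type":"object","properties":{"series":{"type":"string"},"grip_force":{"type":"number"}},"required":["series"]}

```bash
mkdir -p pics; cat > h.py <<'E'
import numpy as np, cv2
from station import r
def cap(n):
    m=r.camera_model(n); p,d=r.capture(n); return p,d,m
def pts(d,m):
    K=np.array(m["camera_matrix"],float);h,w=d.shape
    u,v=np.meshgrid(np.arange(w),np.arange(h))
    q=cv2.undistortPoints(np.stack([u,v],-1).reshape(-1,1,2).astype(np.float32),K,np.array([m["k1"],0,0,0,0.])).reshape(h,w,2)
    c=np.dstack([q*d[...,None],d])
    R=cv2.Rodrigues(np.array(m["rvec"],float))[0]
    P=(c-np.array(m["tvec"],float).ravel())@R
    P[d==0]=np.nan
    return P
E
python3 - <<'E'
from h import *
print(r.get_obs())
for n in("top","side"):
    p,d,m=cap(n);cv2.imwrite(f"pics/{n}0.png",p[...,::-1]);np.savez(f"{n}0.npz",p=p,d=d,P=pts(d,m))
    print(n,m)
E
```

```text
{'clock': 0.0, 'joint_positions': array([-1.31989214,  0.46944561, -0.04860362,  1.53366678,  0.02407864,
        1.14092162, -0.08227194]), 'qd': array([-9.23252321e-04,  8.58527334e-04,  4.13296006e-04, -8.43435391e-05,
       -1.82869718e-03,  2.94583639e-04,  3.88055104e-04]), 'tau': array([-7.34950004e-05, -5.07982028e+01, -8.09273240e-02, -2.36156416e+01,
       -6.13901974e-02,  3.78111005e-02,  1.88263725e-04]), 'position': array([0.18623384, 0.64821246, 0.22150809]), 'orientation': array([ 1.39417432e-01,  9.90233264e-01, -9.21973918e-04, -1.09307898e-04]), 'wrist_force': array([-0.26461355, -0.91562231, -0.32704111]), 'moment': array([0.03183303, 0.04540099, 0.01770843]), 'width': 0.08720058814149369}
top {'camera_matrix': array([[485.90345123,   0.        , 281.19548456],
       [  0.        , 485.90345123, 216.73975384],
       [  0.        ,   0.        ,   1.        ]]), 'k1': -0.12374188537909972, 'rvec': array([ 2.17127879, -2.13427724,  0.16401389]), 'tvec': array([0.1569269 , 0.63394312, 1.03061153])}
side {'camera_matrix': array([[452.68409765,   0.        , 279.18431863],
       [  0.        , 452.68409765, 207.40997464],
       [  0.        ,   0.        ,   1.        ]]), 'k1': 0.022193990658639, 'rvec': array([ 2.24923739, -0.64237092,  0.2604018 ]), 'tvec': array([-0.42151594,  0.37883622,  0.56942583])}
```

View pics/top0.png

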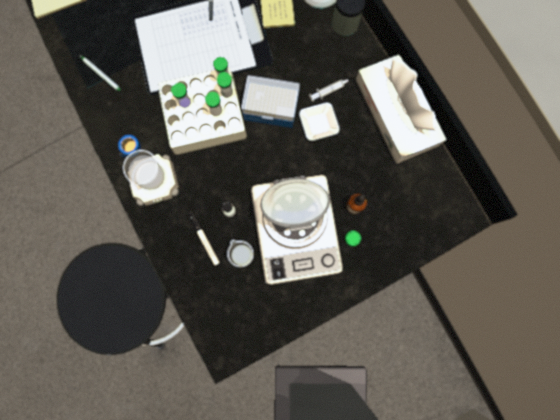

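View pics/side0.png

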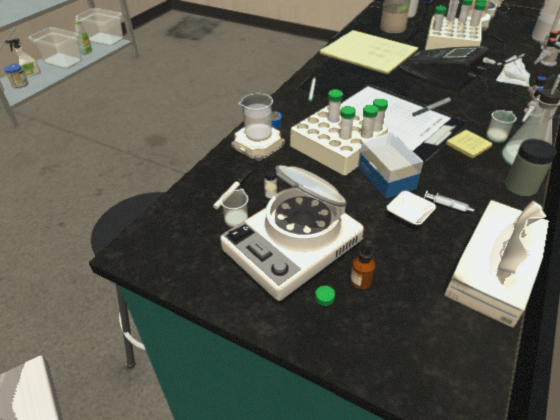

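The top view shows the centrifuge at about (297,228), with the rocker at (278,268), the pulse key at (303,264) and the round key at (328,260). The lid is open, and a beaker, vial, bottle and cap stand around it.

```bash
python3 - <<'E'
from h import *
for n,box in(("top",(240,165,120,125)),("side",(205,150,170,150))):
    z=np.load(n+"0.npz");p,P=z["p"],z["P"];x,y,w,h=box
    sub=P[y:y+h,x:x+w];im=p[y:y+h,x:x+w].astype(int)
    # body outline (white): low saturation, bright, above table
    wh=(im.min(2)>150)&(sub[...,2]>.03)&(sub[...,2]<.062)
    q=sub[wh]; print(n,"white z",np.percentile(q[:,2],[5,50,95]).round(4),wh.sum())
    rect=cv2.minAreaRect((q[:,:2]*1000).astype(np.float32)); print("rect mm",rect)
    dk=((im.max(2)<130)&(sub[...,2]>.04)&(sub[...,2]<.075)).astype(np.uint8)
    N,L,S,C=cv2.connectedComponentsWithStats(dk)
    for i in range(1,N):
        if S[i,4]>15: print(S[i]+[x,y,0,0,0],np.nanmedian(sub[L==i],0).round(4),(lambda a:a.mean(0).round(4))(sub[L==i]))
    hi=sub[(sub[...,2]>.1)]; print("high",len(hi),hi[hi[:,2].argsort()[-5:]].round(3).tolist())
    cv2.imwrite(f"pics/{n}c.png",cv2.resize(p[y:y+h,x:x+w,::-1],None,fx=4,fy=4,interpolation=cv2.INTER_CUBIC))
a=cv2.imread("pics/topc.png");b=cv2.imread("pics/sidec.png")
H=500;b=cv2.resize(b,None,fx=.5,fy=.5);cv=np.zeros((500,820,3),np.uint8);cv[:500,:480]=a;cv[:300,480:]=b
cv2.imwrite("pics/c.png",cv2.resize(cv,(800,488)))
E
```

```text
top white z [0.0438 0.0494 0.0564] 3291
rect mm ((602.203369140625, 157.03421020507812), (221.09799194335938, 215.6869354248047), 9.791572570800781)
[349 194  11  17  99] [0.6618 0.01   0.0536] [0.6642 0.0086 0.0551]
[272 223  17  12  81] [0.6034 0.1702 0.0684] [0.6028 0.1712 0.0679]
[305 225  12  11  42] [0.5998 0.1087 0.0677] [0.5988 0.1075 0.0679]
[288 231  14   8  67] [0.5883 0.1397 0.0679] [0.5887 0.1391 0.0678]
[321 254  12  13  42] [0.5378 0.0711 0.0521] [0.5373 0.0706 0.0526]
[270 258  16  22 259] [0.5173 0.1748 0.058 ] [0.5168 0.1743 0.0576]
[292 258  22  13  65] [0.523  0.1256 0.0526] [0.5263 0.1243 0.0533]
high 2674 [[0.594, 0.112, 0.185], [0.59, 0.137, 0.185], [0.592, 0.14, 0.186], [0.588, 0.137, 0.186], [0.588, 0.14, 0.186]]
side white z [0.0404 0.0488 0.0574] 3090
rect mm ((683.0689697265625, 184.02902221679688), (386.7055358886719, 241.37643432617188), 9.620577812194824)
[360 150  15  21 131] [0.8666 0.2299 0.0543] [0.8665 0.2296 0.0546]
[265 170  12  14 109] [0.6491 0.2836 0.0609] [0.6495 0.2848 0.0584]
[223 191  23  14 139] [0.5629 0.2755 0.0498] [0.5606 0.2735 0.0498]
[ 271  196   65   38 1484] [0.6369 0.1439 0.0671] [0.6379 0.1457 0.0669]
[243 204   5   7  23] [0.5616 0.2364 0.049 ] [0.5625 0.2371 0.0495]
[223 207   6   6  19] [0.5253 0.2528 0.0494] [0.5258 0.2528 0.0497]
[226 224  29  21 331] [0.5148 0.17   0.0574] [0.5158 0.1722 0.0569]
[246 245  27  17 168] [0.5212 0.1076 0.0538] [0.5239 0.1137 0.0544]
[353 254  22  23 213] [ 0.6591 -0.007   0.0525] [ 0.661  -0.0046  0.0549]
[271 263  18  13 133] [0.5319 0.0601 0.0535] [0.5348 0.0626 0.0543]
high 1376 [[0.594, 0.112, 0.185], [0.589, 0.146, 0.185], [0.593, 0.118, 0.185], [0.594, 0.12, 0.185], [0.591, 0.14, 0.185]]
```

View pics/c.png

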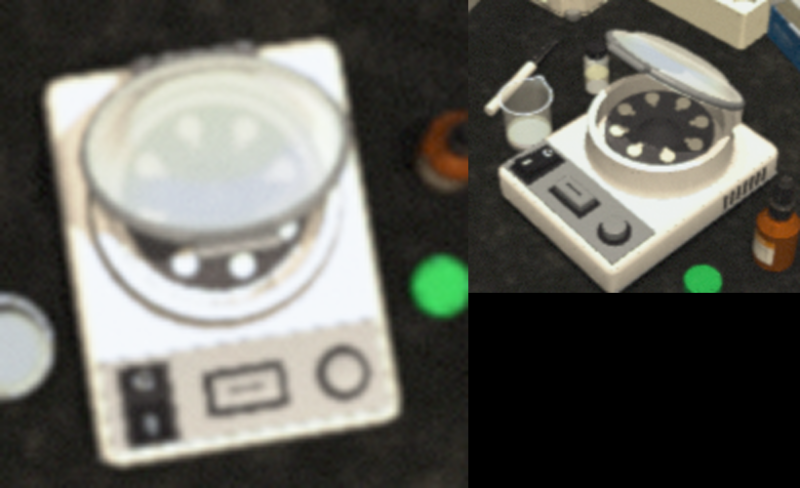

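```bash
cat >> h.py <<'E'
def ray(m,u,v,z):
    K=np.array(m["camera_matrix"],float)
    q=cv2.undistortPoints(np.array([[[u,v]]],np.float32),K,np.array([m["k1"],0,0,0,0.])).ravel()
    R=cv2.Rodrigues(np.array(m["rvec"],float))[0];c=-R.T@np.array(m["tvec"],float).ravel()
    d=R.T@np.r_[q,1];return c+d*(z-c[2])/d[2]
from scipy.spatial.transform import Rotation as Ro
def go(target,yaw):   # row for tool down with tool y along centrifuge y
    o=r.get_obs();R0=Ro.from_quat(o["orientation"])
    T=Ro.from_matrix(np.array([[-np.cos(yaw),-np.sin(yaw),0],[-np.sin(yaw),np.cos(yaw),0],[0,0,-1]]).T@np.eye(3)) if 0 else Ro.from_matrix(np.column_stack([[-np.cos(yaw),-np.sin(yaw),0],[-np.sin(yaw),np.cos(yaw),0],[0,0,-1]]))
    return (R0.inv()*T).as_rotvec().round(3),(R0.inv().apply(np.array(target)-o["position"])*100).round(2)
E
python3 - <<'E'
from h import *
m=r.camera_model("top");s=r.camera_model("side")
k={"rocker":((277.7,268.6),.058),"pulse":((303.1,264.5),.053),"round":((328.2,260.4),.053)}
W={n:ray(m,*uv,z) for n,(uv,z) in k.items()}
# side crop: scale 2*.9756 px
f=lambda u,v:(205+(u-468)/1.951,150+v/1.951)
S={"rocker":ray(s,*f(532,159),.058),"pulse":ray(s,*f(574,198),.054),"round":ray(s,*f(613,231),.054)}
for A in(W,S):
    for n in A: print(n,A[n].round(4))
    d=A["round"]-A["rocker"];yaw=np.arctan2(d[0],-d[1]);c=(A["rocker"]+A["round"]+A["pulse"])[:2]/3
    print("yaw",yaw,"len",np.hypot(*d[:2]),"origin",c+.082*np.array([np.cos(yaw),np.sin(yaw)]))
z=np.load("top0.npz");P,p=z["P"],z["p"]
a=P[165:290,240:360].reshape(-1,3);q=a[(a[:,2]>.03)&(a[:,2]<.056)&(abs(a[:,1]-.13)<.13)&(a[:,0]<.72)]
# lid front edge
h=a[(a[:,2]>.15)];i=h[:,0].argsort()[:8];print(h[i].round(3))
E
```

```text
rocker [0.5163 0.1736 0.058 ]
pulse [0.5262 0.1187 0.053 ]
round [0.5359 0.0642 0.053 ]
yaw 0.17774132733706438 len 0.11113839223289043 origin [0.60684341 0.13334795]
rocker [0.5157 0.1785 0.058 ]
pulse [0.5267 0.1181 0.054 ]
round [0.5367 0.0666 0.054 ]
yaw 0.18509059457839605 len 0.1138793419333665 origin [0.60697826 0.13618488]
[[0.584 0.148 0.181]
 [0.584 0.15  0.18 ]
 [0.586 0.146 0.185]
 [0.586 0.148 0.183]
 [0.586 0.15  0.18 ]
 [0.586 0.142 0.181]
 [0.586 0.144 0.18 ]
 [0.587 0.136 0.179]]
```

```bash
python3 - <<'E'
from h import *
print(go([.596,.133,.23],.178))
E
```

```text
(array([-0.002, -0.   , -0.458]), array([-53.61, -38.21,  -0.77]))
```

arm_command:
  series: "0 0 -0.115 -13.4 -9.55 -0.8 0; 0 0 -0.23 -26.8 -19.1 -0.8 0; 0 0 -0.458 -53.6 -38.2 -0.8 0; 0 0 -0.458 -53.6 -38.2 -0.8 0; 0 0 -0.458 -53.6 -38.2 -0.8 0; 0 0 -0.458 -53.6 -38.2 -0.8 0; 0 0 -0.458 -53.6 -38.2 -0.8 0; 0 0 -0.458 -53.6 -38.2 -0.8 0; 0 0 -0.458 -53.6 -38.2 -0.8 0; 0 0 -0.458 -53.6 -38.2 -0.8 0; 0 0 -0.458 -53.6 -38.2 -0.8 0; 0 0 -0.458 -53.6 -38.2 -0.8 0; 0 0 -0.458 -53.6 -38.2 -0.8 0; 0 0 -0.458 -53.6 -38.2 -0.8 0; 0 0 -0.458 -53.6 -38.2 -0.8 0; 0 0 -0.458 -53.6 -38.2 -0.8 0; 0 0 -0.458 -53.6 -38.2 -0.8 0; 0 0 -0.458 -53.6 -38.2 -0.8 0; 0 0 -0.458 -53.6 -38.2 -0.8 0; 0 0 -0.458 -53.6 -38.2 -0.8 0"

```text
clock: 1.77
position: [0.595, 0.1355, 0.2302]
orientation: [-0.09, 0.996, 0.0, -0.001]
wrist_force: [0.1, -0.4, 0.3]
width: 0.0005
```

```bash
python3 - <<'E'
from h import *
o=r.get_obs();print(o["clock"],o["position"],o["width"],o["wrist_force"])
p,d,m=cap("side");w,_,_=cap("wrist")
b=np.hstack([cv2.resize(p[120:320,190:390],(420,420),interpolation=cv2.INTER_CUBIC),w[:,90:470]])
cv2.imwrite("pics/s1.png",b[...,::-1])
u=np.array([np.cos(.178),np.sin(.178)]);H=np.array([.607,.1345])+.098*u
for t in(.75,.7,.6,.5,.4,.3,.2,.1,0.):
    h=.147*np.cos(t)-.008*np.sin(t);z=.084+.147*np.sin(t)+.008*np.cos(t);print(t,go([*(H-u*h),z],.178))
E
```

```text
1.7667 [0.59498112 0.13553398 0.23016776] 0.0004999518738473782 [ 0.1009556  -0.41018295  0.3045803 ]
0.75 (array([ 0.001, -0.   ,  0.003]), array([-0.74, -0.31,  4.04]))
0.7 (array([ 0.001, -0.   ,  0.003]), array([-0.22, -0.31,  4.57]))
0.6 (array([ 0.001, -0.   ,  0.003]), array([ 0.73, -0.31,  5.69]))
0.5 (array([ 0.001, -0.   ,  0.003]), array([ 1.57, -0.31,  6.9 ]))
0.4 (array([ 0.001, -0.   ,  0.003]), array([ 2.28, -0.31,  8.19]))
0.3 (array([ 0.001, -0.   ,  0.003]), array([ 2.85, -0.3 ,  9.54]))
0.2 (array([ 0.001, -0.   ,  0.003]), array([ 3.3 , -0.3 , 10.94]))
0.1 (array([ 0.001, -0.   ,  0.003]), array([ 3.59, -0.3 , 12.39]))
0.0 (array([ 0.001, -0.   ,  0.003]), array([ 3.75, -0.31, 13.85]))
```

View pics/s1.png

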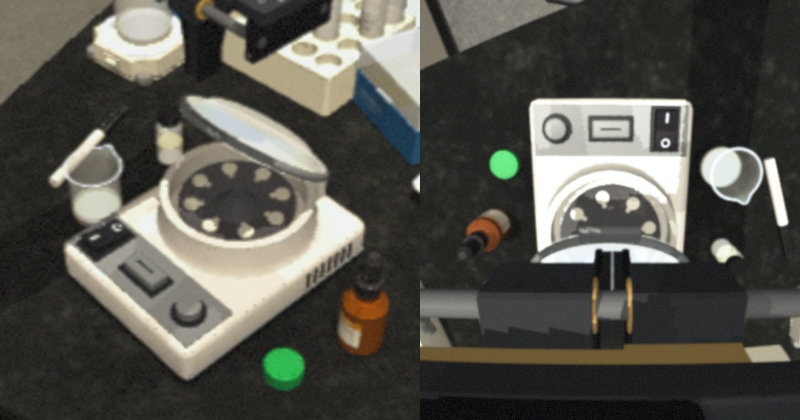

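The wrist view shows the shut fingers centred over the lip, with the keys at the top (rocker right, pulse key middle, round key left). Next I'll follow the lid's arc down.

arm_command:
  series: "0 0 0 0 -0.3 2 0; 0 0 0 0 -0.3 4 0; 0 0 0 0.1 -0.3 4.9 0; 0 0 0 0.5 -0.3 5.3 0; 0 0 0 0.8 -0.3 5.9 0; 0 0 0 1.2 -0.3 6.5 0; 0 0 0 1.6 -0.3 7.1 0; 0 0 0 2 -0.3 7.7 0; 0 0 0 2.3 -0.3 8.4 0; 0 0 0 2.6 -0.3 9.1 0; 0 0 0 2.9 -0.3 9.8 0; 0 0 0 3.1 -0.3 10.5 0; 0 0 0 3.3 -0.3 11.2 0; 0 0 0 3.5 -0.3 11.9 0; 0 0 0 3.6 -0.3 12.6 0; 0 0 0 3.7 -0.3 13.2 0; 0 0 0 3.7 -0.3 13.5 0; 0 0 0 3.7 -0.3 13.5 0"

```text
clock: 3.37
position: [0.5596, 0.1239, 0.0946]
orientation: [-0.089, 0.996, -0.0, -0.001]
wrist_force: [0.3, 0.0, 0.1]
width: 0.0001
```

arm_command:
  series: "0 0 0 0 0 0.2 0; 0 0 0 0 0 0.4 0; 0 0 0 0 0 0.5 0; 0 0 0 0 0 0.5 0"

```text
clock: 3.7
position: [0.5604, 0.1242, 0.0922]
orientation: [-0.089, 0.996, 0.0, 0.0]
wrist_force: [-4.3, -1.2, 9.3]
width: 0.0003
```

arm_command:
  series: "0 0 0 0 0 0.2 0; 0 0 0 0 0 0.3 0; 0 0 0 0 0 0.3 0"

```text
clock: 3.95
position: [0.5605, 0.1242, 0.0917]
orientation: [-0.089, 0.996, 0.0, 0.0]
wrist_force: [-10.9, -1.3, 26.1]
width: 0.0004
```

```bash
python3 - <<'E'
from h import *
p,d,m=cap("side");w,_,_=cap("wrist")
b=np.hstack([cv2.resize(p[120:320,190:390],(420,420),interpolation=cv2.INTER_CUBIC),w[:,90:470]])
cv2.imwrite("pics/s2.png",b[...,::-1])
E
```

```text
(no output)
```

View pics/s2.png

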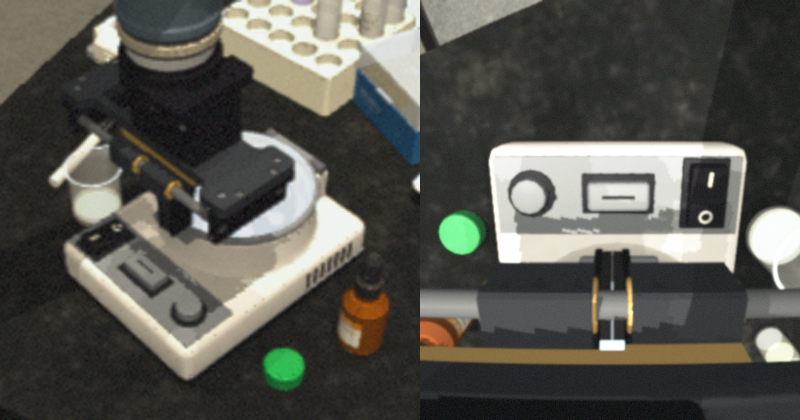

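The lid lies flat with hard contact at the shut height, and the centrifuge has not moved. I'll lift off and re-measure the keys from the wrist camera.

arm_command:
  series: "0 0 0 0 0 -1 0; 0 0 0 0 0 -3 0; 0 0 0 1 0 -6 0; 0 0 0 1 0 -6 0; 0 0 0 1 0 -6 0"

```text
clock: 4.47
position: [0.5514, 0.1226, 0.1494]
orientation: [-0.089, 0.996, 0.001, 0.002]
wrist_force: [-0.7, -0.0, -1.1]
width: 0.0007
```

```bash
python3 - <<'E'
from h import *
o=r.get_obs();print(o["position"],o["wrist_force"])
p,d,m=cap("wrist");P=pts(d,m);cv2.imwrite("pics/w3.png",p[...,::-1])
pp=p.astype(int)
dk=((pp.max(2)<120)&(P[...,2]>.04)&(P[...,2]<.072)&(P[...,0]<.56)).astype(np.uint8)
N,L,S,C=cv2.connectedComponentsWithStats(dk)
for i in range(1,N):
    if S[i,4]>60:
        q=P[L==i];print(S[i],q.mean(0).round(4),[np.round(v,4) for v in cv2.minAreaRect((q[:,:2]).astype(np.float32))])
lid=(P[...,2]>.07)&(P[...,2]<.13)&(P[...,0]>.56);print("lid z",np.nanpercentile(P[lid][:,2],[5,50,95]))
E
```

```text
[0.55138428 0.12263243 0.14940739] [-0.65280252 -0.03625503 -1.14625137]
[ 334  160   41   57 1872] [0.5157 0.1745 0.0578] [array([0.5179, 0.1762]), array([0.0475, 0.0309]), np.float64(9.401)]
[201 170  37  37 404] [0.5336 0.0711 0.0535] [array([0.5364, 0.0689]), array([0.0304, 0.0273]), np.float64(51.141)]
[259 173  56  33 604] [0.5244 0.1226 0.0535] [array([0.5275, 0.1223]), array([0.0271, 0.0453]), np.float64(9.0491)]
lid z [0.0730587  0.0920428  0.10364724]
```

View pics/w3.png

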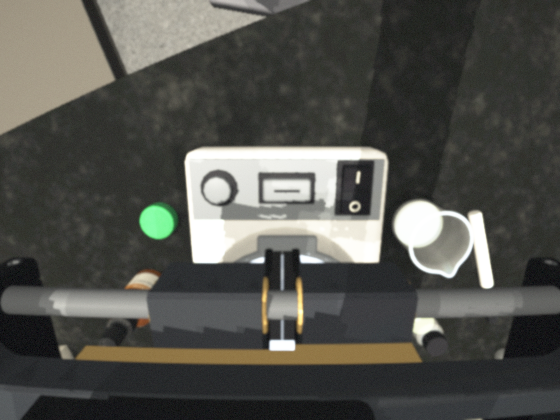

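The lid is shut (dome top 0.104, expected 0.103). Wrist and top views agree on the keys to within 4 mm. Next is the rocker's near end.

```bash
python3 - <<'E'
from h import *
print(go([.5005,.1722,.075],.17),go([.5005,.1722,.057],.17))
E
```

```text
(array([0.   , 0.002, 0.008]), array([4.06, 5.78, 7.3 ])) (array([0.   , 0.002, 0.008]), array([4.06, 5.78, 9.1 ]))
```

arm_command:
  series: "0 0 0 2 3 0 0; 0 0 0 4.1 5.8 1 0; 0 0 0 4.1 5.8 3 0; 0 0 0 4.1 5.8 5.5 0; 0 0 0 4.1 5.8 7 0; 0 0 0 4.1 5.8 7 0; 0 0 0 4.1 5.8 7.8 0; 0 0 0 4.1 5.8 8.4 0; 0 0 0 4.1 5.8 8.8 0; 0 0 0 4.1 5.8 8.8 0; 0 0 0 4.1 5.8 8.8 0"

```text
clock: 5.43
position: [0.5001, 0.1722, 0.0597]
orientation: [-0.089, 0.996, 0.0, 0.0]
wrist_force: [-0.9, 0.4, 0.6]
width: 0.0003
```

arm_command:
  series: "0 0 0 0 0 0.2 0; 0 0 0 0 0 0.4 0; 0 0 0 0 0 0.5 0; 0 0 0 0 0 0.5 0; 0 0 0 0 0 0.5 0"

```text
clock: 5.85
position: [0.5006, 0.1724, 0.0579]
orientation: [-0.089, 0.996, 0.001, 0.001]
wrist_force: [-6.9, -2.5, 23.1]
width: 0.0005
```

arm_command:
  series: "0 0 0 0 0 -1 0; 0 0 0 0 0 -3 0; 0 0 0 -2 -3 -5 0; 0 0 0 -4 -5 -8 0; 0 0 0 -4 -5.5 -8 0; 0 0 0 -4 -5.5 -8 0; 0 0 0 -4 -5.5 -8 0"

```text
clock: 6.43
position: [0.548, 0.1252, 0.1342]
orientation: [-0.089, 0.996, 0.0, -0.0]
wrist_force: [-0.2, 0.5, -1.0]
width: 0.0007
```

```bash
python3 - <<'E'
from h import *
p,d,m=cap("wrist");P=pts(d,m);s,ds,ms=cap("side");Ps=pts(ds,ms)
b=np.hstack([cv2.resize(p[140:260,180:400],(440,240),interpolation=cv2.INTER_CUBIC),cv2.resize(s[210:290,205:325],(360,240),interpolation=cv2.INTER_CUBIC)])
cv2.imwrite("pics/w4.png",b[...,::-1])
u=np.array([np.cos(.17),np.sin(.17)])
for n,(I,Q) in{"wrist":(p,P),"side":(s,Ps)}.items():
    # rocker heights: near and far ends
    for k in(-16,-8,8,16):
        c=np.array([.517,.175])+u*k/1000
        a=Q[(np.hypot(*(np.moveaxis(Q[...,:2]-c,-1,0)))<.006)];print(n,k,len(a),np.nanmedian(a[:,2]).round(4))
pp=p.astype(int)
dk=((pp.max(2)<120)&(P[...,2]>.04)&(P[...,2]<.072)&(P[...,0]<.56)).astype(np.uint8)
N,L,S,C=cv2.connectedComponentsWithStats(dk)
for i in range(1,N):
    if S[i,4]>60:
        q=P[L==i];print(S[i],q.mean(0).round(4),[np.round(v,4) for v in cv2.minAreaRect((q[:,:2]).astype(np.float32))])
print(go([.527,.121,.075],.17),r.get_obs()["position"])
E
```

```text
wrist -16 652 0.219
wrist -8 2880 0.2391
wrist 8 212 0.0614
wrist 16 170 0.0629
side -16 40 0.0578
side -8 68 0.2205
side 8 29 0.0614
side 16 25 0.0633
[ 334  167   42   60 2049] [0.5154 0.1747 0.0575] [array([0.518 , 0.1765]), array([0.0474, 0.0316]), np.float64(11.3207)]
[193 178  38  39 490] [0.534  0.0715 0.0538] [array([0.5363, 0.0691]), array([0.0304, 0.0269]), np.float64(51.8412)]
[253 181  61  33 765] [0.5262 0.1228 0.054 ] [array([0.5274, 0.1223]), array([0.026 , 0.0469]), np.float64(10.1909)]
(array([ 0.001, -0.003,  0.01 ]), array([ 2.04, -0.15,  5.83])) [0.5469475  0.12614393 0.13326917]
```

View pics/w4.png

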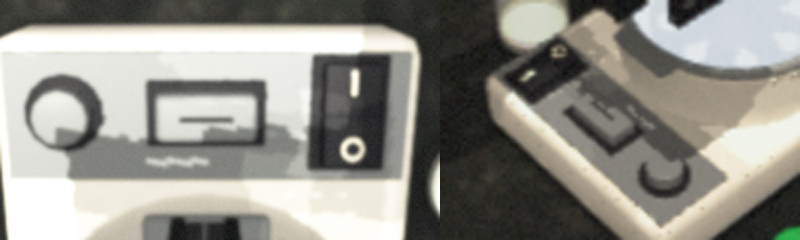

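The rocker is on: its far end stands at 0.063 and its near end is down at 0.058. Now the pulse key.

arm_command:
  series: "0 0 0 1 -0.1 1 0; 0 0 0 2 -0.1 3 0; 0 0 0 2 -0.1 5 0; 0 0 0 2 -0.1 5.8 0; 0 0 0 2 -0.1 5.8 0; 0 0 0 2 -0.1 6.6 0; 0 0 0 2 -0.1 7.2 0; 0 0 0 2 -0.1 7.6 0; 0 0 0 2 -0.1 7.6 0; 0 0 0 2 -0.1 7.6 0"

```text
clock: 7.37
position: [0.5299, 0.1211, 0.0591]
orientation: [-0.089, 0.996, 0.0, 0.001]
wrist_force: [0.0, 1.3, 3.4]
width: 0.0004
```

arm_command:
  series: "0 0 0 0 0 0.2 0; 0 0 0 0 0 0.4 0; 0 0 0 0 0 0.5 0; 0 0 0 0 0 0.5 0; 0 0 0 0 0 0.5 0"

```text
clock: 7.78
position: [0.53, 0.1211, 0.0565]
orientation: [-0.089, 0.996, 0.001, 0.001]
wrist_force: [-6.4, 0.4, 23.1]
width: 0.0005
```

The key bottomed out at 23 N and z 0.0565, exactly the fully-down height. One last check before I hand it in.

```bash
python3 - <<'E'
from h import *
s,ds,ms=cap("side");t,_,_=cap("top")
b=np.hstack([cv2.resize(s[120:320,190:390],(400,400)),cv2.resize(t[165:295,225:380],(400,400))])
cv2.imwrite("pics/f.png",b[...,::-1]);o=r.get_obs();print(o["clock"],o["position"],o["wrist_force"])
E
```

```text
7.8833 [0.52998804 0.12113264 0.05654706] [-5.81722793  0.23436392 23.64358934]
```

View pics/f.png

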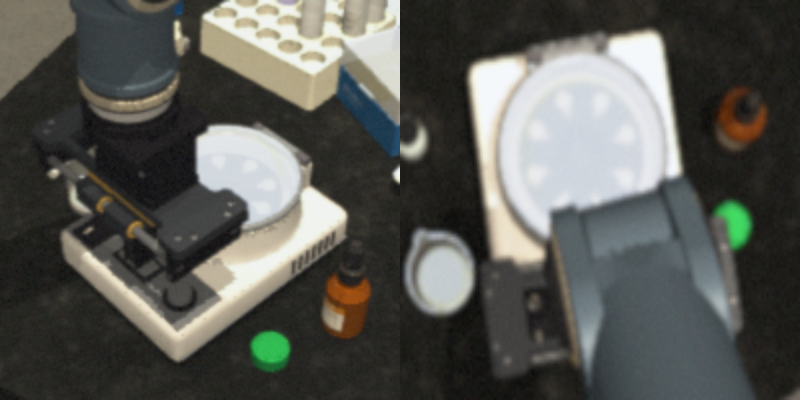

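The lid is shut, the fingers hold the pulse key, and everything stands where it was.

```bash
python3 -c "
from station import r
print(r.close_job())"
```

```text
the job is handed in; nothing more can be done
None
```

I shut the lid, switched the rocker on, pressed the pulse key fully down, and handed the job in at about 7.9 s with the key still held.

- **Lid:** it came up against its stop at lip height 0.092 m with about 26 N. The dome top then measured 0.104 m, against 0.103 m expected when shut.
- **Rocker:** it met its stop at 0.058 m with 23 N. The side view then gave 0.058 m for the near end and 0.063 m for the far end, so it had switched over to on.
- **Pulse key:** the tips held at 0.0565 m, exactly the fully-down height, with about 23.5 N. The fingers sat about 3 mm towards the lid from the key's centre, but still on it.
- **Surroundings:** the last pictures show the centrifuge, beaker, bottle and green cap apparently unmoved, and the vial still standing. The marker was not clearly visible in them. The arm never came down on the round key.
- **Disagreements:** the top and wrist cameras differed by up to 5 mm in y for the keys, so I averaged them. A few depth readings over the rocker landed on the gripper and were ignored.

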